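# Open the bench mixer after a power cut, freeing its lid lock if it is caught

## Task

The power failed while the small bench mixer was running, and nobody knows whether its lid lock has let go. Before you touch the release rod, tug the lid up by its steel bar: if it is caught, take the red-handled rod from the beech block, push it straight down into the brass release tube on the mixer's deck until its handle sits on the rim, and leave it standing there. Then raise the lid to about 45 degrees or more and finish while holding it up by the bar, because it has no stay and falls shut; whatever the case, the rod must end standing in the block or fully home in the tube, and the blue bowl, tin, jar and mould piece around the mixer stay where they are.

Things in the scene. Friction and masses are not known exactly. Their poses are not given: they have to be found in the camera images.
- mixer: Bench mixer, fixed: white housing 270 deep (x) x 300 wide (y) x 130 mm high, flat metal deck on top, blue lid on the deck. Origin: centre of its underside on the table; x points from its front (keys, display) to its back, y to its left, z up. The lid lock is hidden under the deck; its state cannot be seen
- lid (a joint): Lid angle, rad: 0 shut, positive open (front edge up), stop at 1.2. If the lock is caught the lid rises only some 0.04 rad (8 mm at the bar) and then stops hard, however strongly pulled; if not, it lifts freely. 0.36 to 0.56 kg, falls shut when let go. Shell 180 x 212 x 44 mm with a round clear window
- lid_bar (a point): Middle of the round steel bar by which the lid is lifted: 10 mm thick, 104 mm long along the mixer's y between two end posts, 40 mm in front of the lid's front face, 30 mm above the deck when shut (160 mm above the table); 35 mm of free room behind it, nothing in front. It turns with the lid; its axes are the lid's
- lid_hinge (a point): Middle of the lid's hinge axis, which runs along the mixer's y; 215 mm behind and 26 mm below the bar when the lid is shut
- tube_mouth (a point): Mouth centre of the upright brass release tube, 14 mm above the deck (144 above the table), front right of the mixer, 125 mm right of the bar's middle. Bore 10, outside 18 mm; z up along the bore. The rod meets the lock's arm 40 mm below the mouth and pushes it 14 mm on, against 3 to 5 N, till its handle sits on the rim; the lock then stays off
- rod: Release rod, loose, upright: steel shank 8 mm thick and 54 mm long with a tapered tip, below a round red handle 16 mm thick and 44 mm long; 60 g. Origin at the tip, z along the rod up to the handle
- rod_shoulder (a point): Centre of the underside of the rod's red handle, 54 mm above the tip: it sits on the block's top at first and on the rim of the tube when the rod is fully home
- block: Beech tool block, fixed, 60 (x) x 120 (y) x 58 high, with the release rod and two short hex bits (14 and 22 mm proud, some 70 mm from the rod) standing in its holes. Origin: centre of its underside. It stands to the right or to the left of the mixer
- block_hole (a point): Centre of the mouth of the block's hole for the rod, 58 mm above the table; bore 11 mm
- mixing_bowl: Bystander: blue rubber plaster bowl, 123 mm wide, 62 mm high, on the other side of the mixer from the block. Origin: centre of its underside
- tin_can: Bystander: open tin, 75 mm wide, 100 mm high, right of the mixer at the back. Origin: centre of its underside
- jar: Bystander: jar with a grey screw lid, 50 mm wide, 72 mm high, right of the mixer. Origin: centre of its underside
- mould_shard: Bystander: piece of a plaster mould, about 150 x 145 x 142 mm, left of the mixer at the back. Origin: centre of its underside

How it is judged:
By the outcome, as a careful person would: the job done as asked, in the order asked, and still so for the second after the job is handed in, while the arm keeps its last pose, push and grip.
It also fails if it takes over 72 s, if anything falls off the work surface, if the arm or the gripper's body presses on something with over 40 N, if the wrist force passes 120 N, or if a joint passes its speed limit or range.

## Robot

A 6-joint arm with a two-finger parallel gripper is mounted at the origin on the work surface; the furniture and walls round the work are solid. World frame = base frame: x ahead of the robot, y to its left, z up, the work surface at z = 0. Lengths are in m, angles in rad, forces in N, time in s.
With the tool pointing down it reaches from about 0.35 to 0.95 m from the base axis. Payload 17.4 kg.
Tool frame: the origin (TCP) lies on the centre line of the jaws, within the pads' length; the fingertips stand 17 mm ahead of it and the grasp point (between the pads) lies 2 mm behind it; z points along the fingers, y is the line along which they close (so a half turn about z gives the same grasp; the last joint's range is limited). The gripper opens to 93 mm and grips with 3 to 60 N. Pads are 15 mm wide; open, the fingers measure 128 mm over their backs; the gripper's body (75 mm by 188 mm) begins 65 mm behind the grasp point.
Start: joints at [1.216, 0.116, 1.442, -0, 1.584, -0.038], TCP at [0.21, 0.641, 0.208] pointing down, gripper open.
Joint ranges: [-2.83, 2.83], [-0.83, 2.19], [0.07, 2.5], [-1.14, 4.28], [0.01, 3], [-2.97, 2.97]. Speed limits (rad/s): [1.89, 1.89, 2.22, 3.14, 3.14, 3.14].

## Interface

Orientations are given as [roll, pitch, yaw] about the fixed x, y, z axes, in that order (R = Rz(yaw) Ry(pitch) Rx(roll)).
In Python, from station import get_obs, read_camera, camera_model, job_done gives the robot as it stands.
- The arm moves only by the tool apply_moves, never from a script. Its argument "plan" is a list that holds one entry, the list of rows, each a list of 6 numbers: the shift along the tool's x, y, z in mm, then the turn, a rotation vector about the tool's x, y, z in degrees. In form: [[[x, y, z, rx, ry, rz], ...]]. A call has 1 to 8 rows; each row shifts and turns the commanded pose from where the row before left it, along the tool's axes as they then stand; what a row does not reach is not made up. A row lasts 1/8 s, in which the tool goes at most 62.5 mm and 10.7 degrees, less where a joint would pass 70% of its speed; a pose out of reach is approached as far as the arm can. A call with a gripper value outside its range is refused whole. "hand" is the finger opening in mm, from 0 to 93, set as the call begins (left out, the last holds). The fingers move at their own pace and stop on an object; "newtons" is the grip in N (left out, the last holds). Time passes only in rows, so rows that do not move let the fingers close. It gives the time, the measured TCP pose, the force, the opening and the grip force at its end, in the units of the state.
- get_obs(): the state, without advancing time (a new reading comes with each control period).
- read_camera(name): name is "scene" or "side" or "wrist"; returns the picture (420x560x3 uint8, red, green, blue); there is no depth.
- camera_model(name): a dict with "mtx" (3x3 intrinsics, pixels), "world_from_camera" (4x4, takes a point from camera to world coordinates); the wrist camera has in their place "mount" (4x4, takes a point from camera to tool coordinates, whose origin is the TCP and whose axes are the flange's). Camera axes: x right, y down, z forward; pixel columns grow to the right and rows downward; lengths in m; the calibration is good to about 2 mm. A picture is of the moment at which its call begins: read the wrist's pose just before it. camera_model takes no time and is no camera call.
- job_done(): hands the job in; it is judged then, once.
The state is a dict: "t": time; "q": joint angles; "qvel": joint speeds; "tau": joint torques, N m; "tcp_pos": TCP position; "eef_rot": TCP orientation; "ft_force": force on the tool from outside, world axes, zero at the start; "ft_torque": the same for the moment, N m; "gripper_width": finger opening in m; "grip_force": force on a finger pad.
Only numpy, scipy, OpenCV 4.12 (cv2) and the standard library are available. Lean on these libraries where they do the work, as an engineer would, in place of code of your own. Each camera call takes 0.05 s, during which the arm holds its last target. There are 200 camera calls.

## Working session

There is one attempt and no reset: what is moved stays moved. The work goes in short steps, Python scripts to look and compute and a tool call to move; the robot and the scene stay as the last step left them, time stands still between calls to the robot, and variables do not carry over. Pictures are saved under pics/ and viewed, at most 10 in all, crops included, and the job is handed in when it is done.

Besides the shell and the picture viewer there is one more tool, called after "Request:" by a JSON object that holds its "method" and its "body", one argument or row to a line. apply_moves: Moves the arm, as the interface text tells. Its arguments: {"type":"object","properties":{"plan":{"type":"array"},"hand":{"type":"number"},"newtons":{"type":"number"}},"required":["plan"]}

```bash
mkdir -p pics; ls
cat > h.py <<'E'
import numpy as np, cv2
from scipy.spatial.transform import Rotation as R
from station import get_obs, read_camera, camera_model, job_done
def pose(o=None):
    o=o or get_obs(); T=np.eye(4); T[:3,:3]=R.from_euler('xyz',o['eef_rot']).as_matrix() if np.size(o['eef_rot'])==3 else np.array(o['eef_rot']).reshape(3,3); T[:3,3]=o['tcp_pos']; return T
def cam(name,T=None):
    m=camera_model(name); return np.array(m['mtx']), (np.array(m['world_from_camera']) if name!='wrist' else (pose() if T is None else T)@np.array(m['mount']))
def px(name,u,v,z,T=None):
    K,W=cam(name,T); d=W[:3,:3]@np.linalg.solve(K,[u,v,1]); o=W[:3,3]; return o+d*(z-o[2])/d[2]
def proj(name,p,T=None):
    K,W=cam(name,T); c=W[:3,:3].T@(np.array(p)-W[:3,3]); q=K@c; return q[:2]/q[2]
def snap(name,f):
    im=read_camera(name); cv2.imwrite('pics/'+f,cv2.cvtColor(im,cv2.COLOR_RGB2BGR)); return im
def tri(a,b):
    A=[];B=[]
    rows=0;rhs=0
    for (n,u,v,*T) in (a,b):
        K,W=cam(n,*T); d=W[:3,:3]@np.linalg.solve(K,[u,v,1]); d/=np.linalg.norm(d); P=np.eye(3)-np.outer(d,d); rows=rows+P; rhs=rhs+P@W[:3,3]
    return np.linalg.solve(rows,rhs)
E
python3 - <<'E'
from h import *
o=get_obs(); print(o)
a=snap('scene','s0.png'); b=snap('side','d0.png')
for n in('scene','side','wrist'): print(n,camera_model(n))
E
```

```text
pics
{'t': 0.0, 'q': array([ 1.21619536e+00,  1.16493475e-01,  1.44223704e+00,  1.51011883e-05,
        1.58400434e+00, -3.78337024e-02]), 'qvel': array([ 0.00218553,  0.00177351, -0.00139431, -0.00030509,  0.00098783,
       -0.00025102]), 'tau': array([ 1.87574922e-03, -7.21260095e+01, -6.22640991e+01,  7.80749274e-02,
        2.36751256e-02, -1.87919125e-05]), 'tcp_pos': array([0.21021362, 0.64121414, 0.20741767]), 'eef_rot': array([-3.14045184e+00, -5.82927931e-05,  2.82482554e+00]), 'ft_force': array([ 0.32709897, -0.88741245,  0.56654782]), 'ft_torque': array([-0.0324405 ,  0.03162359,  0.019447  ]), 'grip_force': 0.0, 'gripper_width': 0.0928578464010075}
scene {'mtx': array([[518.26002977,   0.        , 283.2729359 ],
       [  0.        , 518.26002977, 215.23535886],
       [  0.        ,   0.        ,   1.        ]]), 'world_from_camera': array([[ 0.77180913, -0.33893016,  0.53799351, -0.09203897],
       [-0.63583983, -0.41709288,  0.64941607, -0.80175978],
       [ 0.00428657, -0.84330295, -0.53742139,  0.77314955],
       [ 0.        ,  0.        ,  0.        ,  1.       
[... 260 characters left out ...]
   [-0.0301629 , -0.55029723,  0.83442385, -0.78674914],
       [ 0.01666509, -0.83496452, -0.55005139,  0.64895156],
       [ 0.        ,  0.        ,  0.        ,  1.        ]])}
wrist {'mtx': array([[289.73432067,   0.        , 280.72744965],
       [  0.        , 289.73432067, 212.76886406],
       [  0.        ,   0.        ,   1.        ]]), 'mount': array([[ 1.12669622e-03, -9.59005392e-01, -2.83385582e-01,
         7.83944962e-02],
       [ 9.99999365e-01,  1.07099872e-03,  3.51471503e-04,
         1.47550421e-04],
       [-3.35574722e-05, -2.83385798e-01,  9.59005990e-01,
        -1.76155672e-01],
       [ 0.00000000e+00,  0.00000000e+00,  0.00000000e+00,
         1.00000000e+00]])}
```

View pics/s0.png

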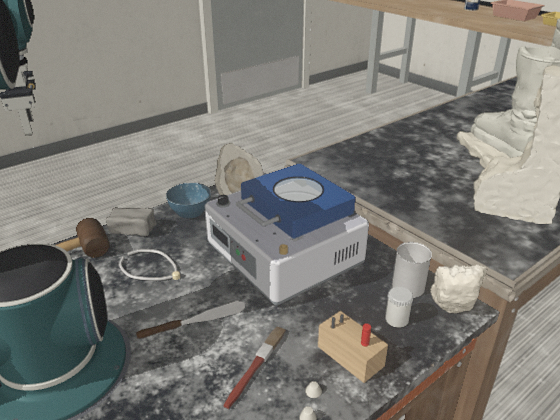

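View pics/d0.png

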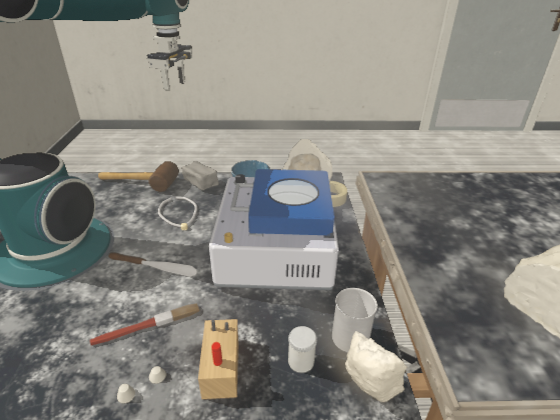

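The scene view shows the mixer in the middle, with the tube at about (284,249) and the bar near (260,211). The block is at the right, with the red rod at (366,335). In the side view the tube is at (228,238), the rod at (217,354) and the bar near (237,195). Next I'll enlarge crops of both.

Run:
```python
from h import *
s=cv2.imread('pics/s0.png'); d=cv2.imread('pics/d0.png')
def crop(im,x,y,w,h,k): return cv2.resize(im[y:y+h,x:x+w],None,fx=k,fy=k,interpolation=cv2.INTER_CUBIC)
A=crop(s,200,180,100,80,4); B=crop(s,310,300,100,70,4)
C=crop(d,200,165,100,80,4); D=crop(d,180,310,100,70,4)
cv2.imwrite('pics/c1.png',np.vstack([np.hstack([A,C]),np.hstack([B,D])])[:600])
```

```text
(no output)
```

View pics/c1.png

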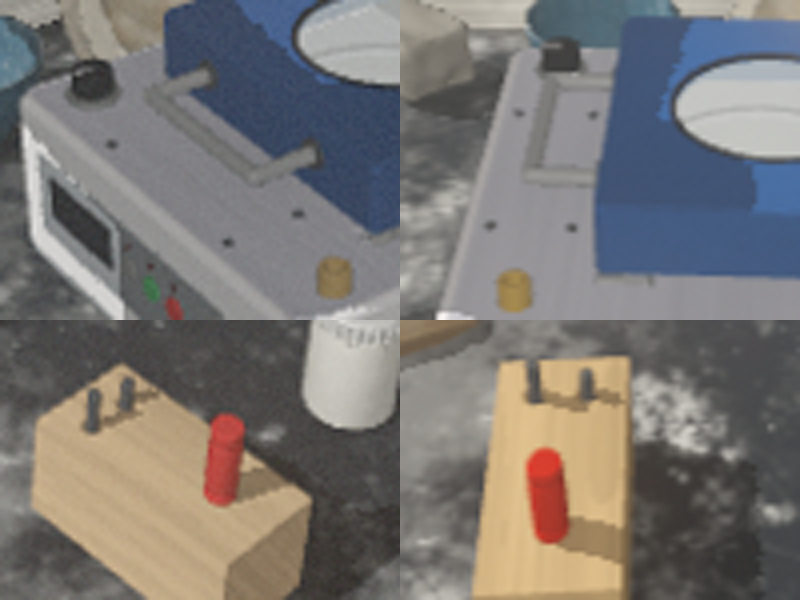

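In the enlarged crops the bar ends are clear. In scene they are at (238.7,203.7) and (263.7,225), and in side at (236.2,185.5) and (232.7,208.7). The tube mouth is at (284,246) in scene and (228.7,233.7) in side. The rod top is at (366.7,326) in scene and (216.5,344.5) in side.

Run:
```python
from h import *
np.set_printoptions(precision=4,suppress=True)
for n,a,b,z in (('barL',(238.7,203.7),(236.2,185.5),.16),('barR',(263.7,225),(232.7,208.7),.16),('tube',(284,246),(228.7,233.7),.144),('rodtop',(366.7,326),(216.5,344.5),.102),('rodbot',(365,343.7),(218,363.7),.058)):
    print(n,tri(('scene',*a),('side',*b)),px('scene',*a,z),px('side',*b,z))
T=pose(); print(T)
```

```text
barL [0.4698 0.0345 0.164 ] [0.474 0.041 0.16 ] [0.4691 0.0402 0.16  ]
barR [ 0.4676 -0.06    0.158 ] [ 0.4646 -0.0644  0.16  ] [ 0.4679 -0.0608  0.16  ]
tube [ 0.4639 -0.1331  0.1447] [ 0.4637 -0.1337  0.144 ] [ 0.4638 -0.1306  0.144 ]
rodtop [ 0.4608 -0.3723  0.1013] [ 0.4601 -0.3731  0.102 ] [ 0.4609 -0.3725  0.102 ]
rodbot [ 0.4606 -0.3749  0.0564] [ 0.46   -0.3743  0.058 ] [ 0.4608 -0.3775  0.058 ]
[[-0.9502  0.3115 -0.0003  0.2102]
 [ 0.3115  0.9502 -0.001   0.6412]
 [ 0.     -0.001  -1.      0.2075]
 [ 0.      0.      0.      1.    ]]
```

Request:
{"method": "apply_moves", "body": {
  "plan": [
    [[0, 0, -50, 0, 0, 0], [-30, -36, -32, 0, 0, 0], [-32, -38.5, -31, 0, 0, 0], [-32, -38.5, -31, 0, 0, 0], [-32, -38.5, 0, 0, 0, 0], [-32, -38.5, 0, 0, 0, 0], [-32, -38.5, 0, 0, 0, 0], [-32, -38.5, 0, 0, 0, 0]]
  ],
  "hand": 60,
  "newtons": 20
}}

```text
t: 1.1
tcp_pos: [0.3383, 0.317, 0.3519]
eef_rot: [-3.141, 0.0, 2.825]
ft_force: [0.5, 0.8, 0.2]
gripper_width: 0.06
grip_force: 0.0
```

Request:
{"method": "apply_moves", "body": {
  "plan": [
    [[-32, -38.5, 0, 0, 0, 0], [-32, -38.5, 0, 0, 0, 0], [-32, -38.5, 0, 0, 0, 0], [-32, -38.5, 0, 0, 0, 0], [-32, -38.5, 0, 0, 0, 0], [-32, -38.5, 0, 0, 0, 0], [-32, -38.5, 0, 0, 0, 0], [0, 0, 0, 0, 0, 10]]
  ]
}}

```text
t: 2.1
tcp_pos: [0.4675, -0.01, 0.3513]
eef_rot: [-3.141, -0.001, 2.645]
ft_force: [-0.3, 1.0, 0.0]
gripper_width: 0.0601
grip_force: 0.0
```

Request:
{"method": "apply_moves", "body": {
  "plan": [
    [[0, 0, 0, 0, 0, 10.3], [0, 0, 0, 0, 0, 10.3], [0, 0, 0, 0, 0, 10.3], [0, 0, 0, 0, 0, 10.3], [0, 0, 0, 0, 0, 10.3], [0, 0, 0, 0, 0, 10.3], [0, 0, 0, 0, 0, 0], [0, 0, 0, 0, 0, 0]]
  ]
}}

```text
t: 3.1
tcp_pos: [0.4669, -0.0073, 0.352]
eef_rot: [-3.141, -0.0, 1.576]
ft_force: [-0.5, 0.2, 0.7]
gripper_width: 0.0604
grip_force: 0.0
```

Run:
```python
from h import *
np.set_printoptions(precision=4,suppress=True)
T=pose(); print(T, get_obs()['t']); snap('wrist','w1.png'); np.save('T1.npy',T)
for p in ([.468,-.011,.16],[.464,-.132,.144],[.4607,-.374,.102]): print(proj('wrist',p,T))
im=cv2.imread('pics/w1.png'); cv2.imwrite('pics/w1b.png',cv2.resize(im,(800,600),interpolation=cv2.INTER_CUBIC))
```

```text
[[-0.0051  1.     -0.0002  0.4669]
 [ 1.      0.0051  0.     -0.0073]
 [ 0.     -0.0002 -1.      0.352 ]
 [ 0.      0.      0.      1.    ]] 3.1
[281.0084 193.4875]
[277.7377 271.5501]
[275.7313 378.8801]
```

View pics/w1b.png

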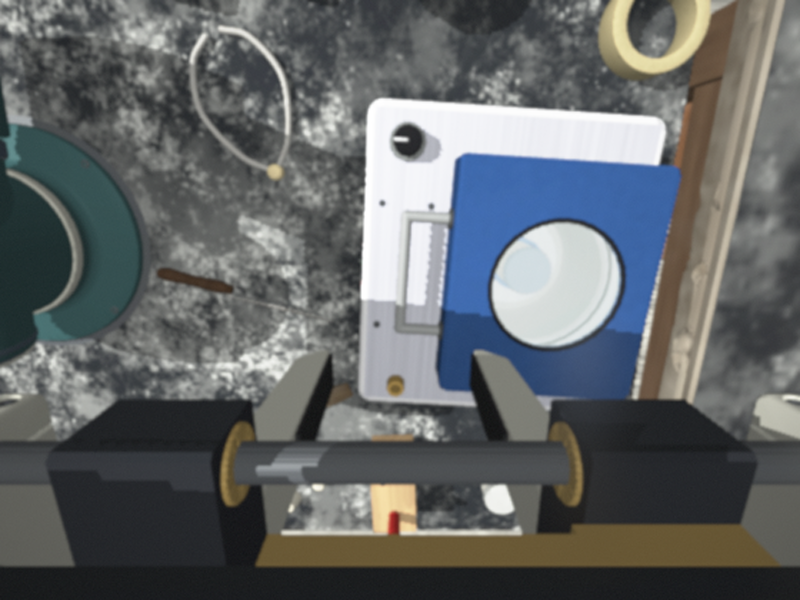

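The wrist view (scaled 1.43x) shows the bar running from (407,216) to (400,327), the tube mouth at (396,382) and the rod at (393,520). The mixer is turned by a few degrees.

Run:
```python
from h import *
np.set_printoptions(precision=4,suppress=True)
T=np.load('T1.npy');k=.7
a=px('wrist',407*k,216*k,.16,T);b=px('wrist',400*k,327*k,.16,T);t=px('wrist',396*k,382*k,.144,T)
print(a,b,(a+b)/2,np.linalg.norm(a-b),np.degrees(np.arctan2(*(a-b)[:2])),t)
# front-edge corners of deck
print(px('wrist',376*k,102*k,.13,T),px('wrist',362*k,398*k,.13,T),px('wrist',664*k,122*k,.13,T))
```

```text
[0.4725 0.0429 0.16  ] [ 0.467  -0.0598  0.16  ] [ 0.4697 -0.0084  0.16  ] 0.10287909445505883 3.086310303432643 [ 0.4632 -0.1253  0.144 ]
[0.4448 0.1385 0.13  ] [ 0.4266 -0.1517  0.13  ] [0.7003 0.1239 0.13  ]
```

Request:
{"method": "apply_moves", "body": {
  "plan": [
    [[-1, 3, 0, 0, 0, 3.5], [0, 0, 40, 0, 0, 0], [0, 0, 40, 0, 0, 0], [0, 0, 40, 0, 0, 0], [0, 0, 35, 0, 0, 0], [0, 0, 20, 0, 0, 0], [0, 0, 12, 0, 0, 0], [0, 0, 7, 0, 0, 0]]
  ],
  "hand": 22
}}

```text
t: 4.15
tcp_pos: [0.4702, -0.0083, 0.1584]
eef_rot: [3.141, -0.0, 1.511]
ft_force: [-0.2, 0.7, -0.8]
gripper_width: 0.0214
grip_force: 0.0
```

Request:
{"method": "apply_moves", "body": {
  "plan": [
    [[0, 0, 0, 0, 0, 0], [0, 0, 0, 0, 0, 0], [0, 0, 0, 0, 0, 0], [0, 0, 0, 0, 0, 0]]
  ],
  "hand": 0
}}

```text
t: 4.65
tcp_pos: [0.4701, -0.0083, 0.1585]
eef_rot: [3.141, 0.0, 1.511]
ft_force: [-0.3, 0.3, 0.1]
gripper_width: 0.0002
grip_force: 0.0
```

Run:
```python
from h import *
np.set_printoptions(precision=4,suppress=True)
a=snap('scene','s1.png'); b=snap('side','d1.png'); c=snap('wrist','w2.png')
T=pose();print(T)
f=lambda n:cv2.imread('pics/'+n)
cr=lambda im,x,y,w,h,k: cv2.resize(im[y:y+h,x:x+w],None,fx=k,fy=k,interpolation=cv2.INTER_CUBIC)
top=np.hstack([cr(f('s1.png'),210,165,100,75,4),cr(f('d1.png'),190,150,100,75,4)])
bot=np.hstack([cr(f('w2.png'),130,120,300,225,400/300),np.zeros((300,400,3),np.uint8)])
cv2.imwrite('pics/c2.png',np.vstack([top,bot[:300]]))
```

```text
[[ 0.0601  0.9982  0.0001  0.47  ]
 [ 0.9982 -0.0601 -0.     -0.0083]
 [-0.      0.0002 -1.      0.1583]
 [ 0.      0.      0.      1.    ]]
```

View pics/c2.png

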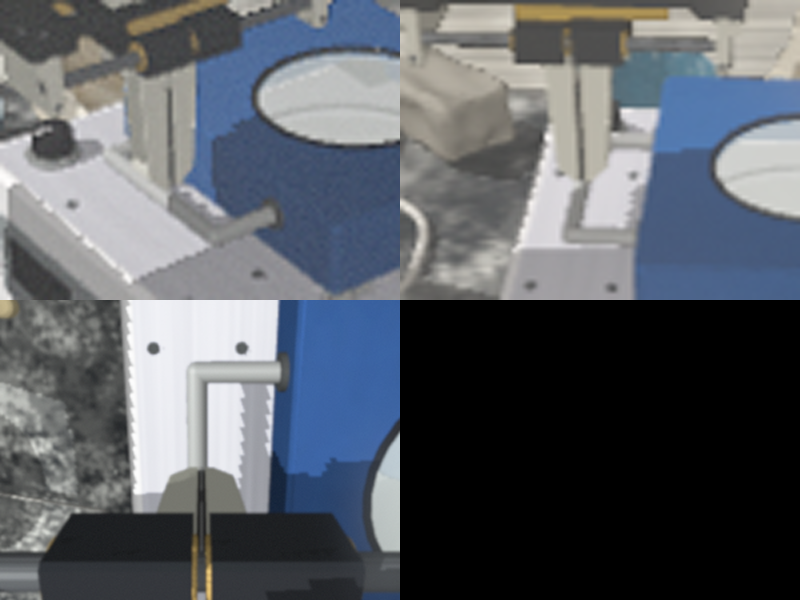

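Run:
```python
from h import *
np.set_printoptions(precision=4,suppress=True)
T=pose()
for z in (.141,.165,.158): print(z,proj('scene',[.47,-.0083,z]),proj('side',[.47,-.0083,z]))
print(tri(('scene',210+172/4,165+208/4),('side',190+183/4,150+45)))
o=get_obs(); print(o['ft_force'],o['grip_force'],o['gripper_width'],o['t'])
```

```text
0.141 [250.3894 220.4544] [235.6027 202.9378]
0.165 [250.0654 211.3482] [235.1208 194.2859]
0.158 [250.1606 214.0253] [235.2628 196.8351]
[ 0.4707 -0.0158  0.1607]
[-0.1946  0.6896  0.6794] 0.0 0.0007480496977763077 4.8
```

Run:
```python
from h import *
f=lambda n:cv2.imread('pics/'+n)
cr=lambda im,x,y,w,h,k: cv2.resize(im[y:y+h,x:x+w],None,fx=k,fy=k,interpolation=cv2.INTER_NEAREST)
cv2.imwrite('pics/c3.png',np.hstack([cr(f('s1.png'),230,190,40,50,10),cr(f('d1.png'),215,170,40,50,10)]))
```

```text
(no output)
```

View pics/c3.png

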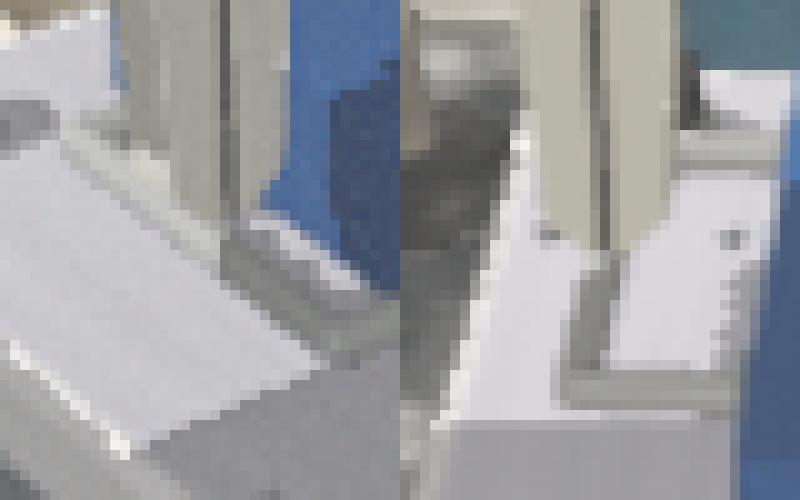

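Run:
```python
from h import *
np.set_printoptions(precision=4,suppress=True)
m=camera_model('wrist'); M=np.array(m['mount']);K=np.array(m['mtx'])
for v in (244,247.5,251):
    d=M[:3,:3]@np.linalg.solve(K,[280,v,1]); 
    for x in(0,.0075): s=(x-M[0,3])/d[0]; print(v,x,M[:3,3]+s*d)
for u in ((235.5,195),): print(px('side',*u,.16))
# bar depth check via wrist: bar left corner in w2
T=pose(); print(px('wrist',130+199*.75,120+70*.75,.16,T), tri(('wrist',130+199*.75,120+70*.75,T),('wrist',407*.7,216*.7,np.load('T1.npy'))))
```

```text
244 0 [0.     0.0001 0.0134]
244 0.0075 [ 0.0075  0.0002 -0.0046]
247.5 0 [0.     0.0001 0.0072]
247.5 0.0075 [ 0.0075  0.0002 -0.0103]
251 0 [0.     0.0002 0.0013]
251 0.0075 [ 0.0075  0.0002 -0.0155]
[ 0.4703 -0.0034  0.16  ]
[0.4728 0.0443 0.16  ] [0.4727 0.0416 0.1423]
```

The tips closed just above the bar: all three cameras put them at z ≈ 0.164, so they sit higher than the stated geometry. I'll reopen, go lower while watching the force, and close again.

Request:
{"method": "apply_moves", "body": {
  "plan": [
    [[0, 0, -3, 0, 0, 0], [0, 0, 0, 0, 0, 0], [0, 0, 0, 0, 0, 0], [0, 0, 6, 0, 0, 0], [0, 0, 4, 0, 0, 0], [0, 0, 3, 0, 0, 0], [0, 0, 0, 0, 0, 0]]
  ],
  "hand": 22
}}

```text
t: 5.68
tcp_pos: [0.4698, -0.0083, 0.1479]
eef_rot: [-3.141, 0.0, 1.511]
ft_force: [0.6, -1.1, 0.3]
gripper_width: 0.0219
grip_force: 0.0
```

Request:
{"method": "apply_moves", "body": {
  "plan": [
    [[0, 0, 2, 0, 0, 0], [0, 0, 2, 0, 0, 0], [0, 0, 0, 0, 0, 0]]
  ]
}}

```text
t: 6.05
tcp_pos: [0.4699, -0.0083, 0.144]
eef_rot: [-3.141, 0.0, 1.511]
ft_force: [-0.0, 0.2, -0.5]
gripper_width: 0.0218
grip_force: 0.0
```

Request:
{"method": "apply_moves", "body": {
  "plan": [
    [[0, 0, 2, 0, 0, 0], [0, 0, 2, 0, 0, 0], [0, 0, 1, 0, 0, 0], [0, 0, 0, 0, 0, 0]]
  ]
}}

```text
t: 6.55
tcp_pos: [0.4699, -0.0083, 0.1391]
eef_rot: [-3.141, 0.0, 1.511]
ft_force: [0.0, 0.4, 0.1]
gripper_width: 0.0221
grip_force: 0.0
```

Request:
{"method": "apply_moves", "body": {
  "plan": [
    [[0, 0, 0, 0, 0, 0], [0, 0, 0, 0, 0, 0], [0, 0, 0, 0, 0, 0]]
  ],
  "hand": 0
}}

```text
t: 6.92
tcp_pos: [0.4682, -0.0082, 0.139]
eef_rot: [-3.137, 0.0, 1.511]
ft_force: [-19.1, 0.1, 8.0]
gripper_width: 0.0091
grip_force: 20.0
```

Request:
{"method": "apply_moves", "body": {
  "plan": [
    [[0, -1.5, 0, 0, 0, 0], [0, 0, 0, 0, 0, 0], [0, 0, 0, 0, 0, 0]]
  ]
}}

```text
t: 7.3
tcp_pos: [0.4681, -0.0082, 0.1391]
eef_rot: [-3.141, 0.0, 1.511]
ft_force: [-5.6, 0.3, 1.9]
gripper_width: 0.0091
grip_force: 20.0
```

Request:
{"method": "apply_moves", "body": {
  "plan": [
    [[0, -0.5, -2, 0, 0, 0], [0, 0, -2, 0, 0, 0], [0, 0, -2, 0, 0, 0], [0, 0, 0, 0, 0, 0]]
  ]
}}

```text
t: 7.8
tcp_pos: [0.469, -0.0083, 0.1456]
eef_rot: [3.139, -0.0, 1.511]
ft_force: [8.2, -0.2, -3.1]
gripper_width: 0.0094
grip_force: 20.0
```

Request:
{"method": "apply_moves", "body": {
  "plan": [
    [[0, 0, -2, 0, 0, 0], [0, 0, -2, 0, 0, 0], [0, 0, 0, 0, 0, 0]]
  ]
}}

```text
t: 8.18
tcp_pos: [0.4692, -0.0083, 0.1481]
eef_rot: [3.139, 0.0, 1.51]
ft_force: [19.6, -1.2, -19.9]
gripper_width: 0.0095
grip_force: 20.0
```

Request:
{"method": "apply_moves", "body": {
  "plan": [
    [[0, 0, -2, 0, 0, 0], [0, 0, -1, 0, 0, 0], [0, 0, 0, 0, 0, 0], [0, 0, 0, 0, 0, 0]]
  ]
}}

```text
t: 8.68
tcp_pos: [0.4694, -0.0084, 0.1503]
eef_rot: [3.139, 0.0, 1.51]
ft_force: [25.8, -1.9, -27.5]
gripper_width: 0.0094
grip_force: 20.0
```

Run:
```python
from h import *
f=lambda n:cv2.imread('pics/'+n)
snap('scene','s2.png');snap('side','d2.png')
cr=lambda im,x,y,w,h,k: cv2.resize(im[y:y+h,x:x+w],None,fx=k,fy=k,interpolation=cv2.INTER_CUBIC)
cv2.imwrite('pics/c4.png',np.hstack([cr(f('s2.png'),220,180,80,80,5),cr(f('d2.png'),205,165,80,80,5)]))
```

```text
(no output)
```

View pics/c4.png

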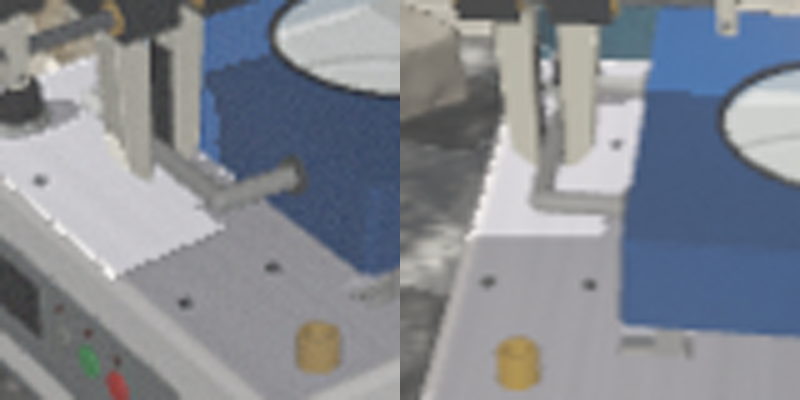

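The lid is caught: it rises about 8 mm and then holds against roughly 28 N. The picture shows the bar between the tips and the lid barely raised, with the tube at scene (284,246). I'll lower it, release, and fetch the rod.

Request:
{"method": "apply_moves", "body": {
  "plan": [
    [[0, 0, 4, 0, 0, 0], [0, 0, 5, 0, 0, 0], [0, 0, 4, 0, 0, 0], [0, 0, 0, 0, 0, 0]]
  ]
}}

```text
t: 9.28
tcp_pos: [0.4681, -0.0082, 0.1398]
eef_rot: [3.141, 0.0, 1.511]
ft_force: [-1.3, -1.2, 4.1]
gripper_width: 0.0095
grip_force: 20.0
```

Request:
{"method": "apply_moves", "body": {
  "plan": [
    [[0, 0, 0, 0, 0, 0], [0, 0, 0, 0, 0, 0], [0, 0, -10, 0, 0, 0], [0, 0, -40, 0, 0, 0], [0, 0, -50, 0, 0, 0], [0, 0, -50, 0, 0, 0], [-40, 2, 0, 0, 0, 0], [-45, 2, 0, 0, 0, 0]]
  ],
  "hand": 24
}}

```text
t: 10.28
tcp_pos: [0.4669, -0.0939, 0.2905]
eef_rot: [3.14, 0.0, 1.512]
ft_force: [0.6, -0.4, -0.5]
gripper_width: 0.0239
grip_force: 0.0
```

Request:
{"method": "apply_moves", "body": {
  "plan": [
    [[-45, 1, 0, 0, 0, 0], [-45, 2, 0, 0, 0, 0], [-45, 2, 0, 0, 0, 0], [-45, 2, 0, 0, 0, 0], [-40, 2, 0, 0, 0, 0], [0, 0, 0, 0, 0, 0], [0, 0, 0, 0, 0, 0]]
  ],
  "hand": 45
}}

```text
t: 11.15
tcp_pos: [0.4626, -0.3132, 0.2895]
eef_rot: [3.141, -0.0, 1.51]
ft_force: [-0.8, 0.1, 0.5]
gripper_width: 0.0451
grip_force: 0.0
```

Run:
```python
from h import *
np.set_printoptions(precision=4,suppress=True)
T=pose(); print(T); im=snap('wrist','w3.png')
h=cv2.cvtColor(im,cv2.COLOR_RGB2HSV); m=((h[...,0]<8)|(h[...,0]>172))&(h[...,1]>150)&(h[...,2]>80)
n,l,s,c=cv2.connectedComponentsWithStats(m.astype(np.uint8))
for i in range(1,n):
    if s[i,4]>15: print(s[i],c[i])
for p in ([.4607,-.3735,.102],[.4607,-.3735,.058]): print(proj('wrist',p,T))
cv2.imwrite('pics/w3b.png',cv2.resize(cv2.imread('pics/w3.png')[120:420,80:480],None,fx=2,fy=2,interpolation=cv2.INTER_CUBIC))
```

```text
[[ 0.0604  0.9982  0.0001  0.4626]
 [ 0.9982 -0.0604  0.0002 -0.3132]
 [ 0.0002  0.0001 -1.      0.2895]
 [ 0.      0.      0.      1.    ]]
[276 222  10  18 151] [280.2583 230.5629]
[281.4362 235.6415]
[281.3491 225.0207]
```

Request:
{"method": "apply_moves", "body": {
  "plan": [
    [[-30, 0.5, 0, 0, 0, 0], [-31, 0, 0, 0, 0, 0], [0, 0, 45, 0, 0, 0], [0, 0, 45, 0, 0, 0], [0, 0, 45, 0, 0, 0], [0, 0, 40, 0, 0, 0], [0, 0, 15, 0, 0, 0], [0, 0, 0, 0, 0, 0]]
  ]
}}

```text
t: 12.2
tcp_pos: [0.4596, -0.3739, 0.0995]
eef_rot: [-3.141, -0.0, 1.511]
ft_force: [0.3, -0.6, 1.1]
gripper_width: 0.0457
grip_force: 0.0
```

Request:
{"method": "apply_moves", "body": {
  "plan": [
    [[0, 0, 15, 0, 0, 0], [0, 0, 12, 0, 0, 0], [0, 0, 8, 0, 0, 0], [0, 0, 3, 0, 0, 0], [0, 0, 0, 0, 0, 0]]
  ]
}}

```text
t: 12.82
tcp_pos: [0.4594, -0.3744, 0.0612]
eef_rot: [-3.142, -0.0, 1.511]
ft_force: [-0.1, 1.2, -0.7]
gripper_width: 0.0452
grip_force: 0.0
```

Request:
{"method": "apply_moves", "body": {
  "plan": [
    [[0, 0, 0, 0, 0, 0], [0, 0, 0, 0, 0, 0], [0, 0, 0, 0, 0, 0], [0, 0, 0, 0, 0, 0]]
  ],
  "hand": 0,
  "newtons": 25
}}

```text
t: 13.32
tcp_pos: [0.4594, -0.3744, 0.0613]
eef_rot: [3.141, 0.0, 1.511]
ft_force: [-0.1, 0.2, 1.3]
gripper_width: 0.0153
grip_force: 25.0
```

Request:
{"method": "apply_moves", "body": {
  "plan": [
    [[0, 0, -10, 0, 0, 0], [0, 0, -30, 0, 0, 0], [0, 0, -45, 0, 0, 0], [0, 0, -45, 0, 0, 0], [0, 0, -42, 0, 0, 0], [30, -1, 0, 0, 0, 0], [40, -2, 0, 0, 0, 0], [40, -2, 0, 0, 0, 0]]
  ]
}}

```text
t: 14.32
tcp_pos: [0.4608, -0.2632, 0.2338]
eef_rot: [3.141, 0.0, 1.51]
ft_force: [1.1, -0.3, 0.7]
gripper_width: 0.0156
grip_force: 25.0
```

Request:
{"method": "apply_moves", "body": {
  "plan": [
    [[40, -2, 0, 0, 0, 0], [40, -2, 0, 0, 0, 0], [30, -1.3, 0, 0, 0, 0], [22, 0, 0, 0, 0, 0], [0, 0, 0, 0, 0, 0], [0, 0, 0, 0, 0, 0]]
  ]
}}

```text
t: 15.08
tcp_pos: [0.4637, -0.1326, 0.2335]
eef_rot: [3.141, 0.0, 1.511]
ft_force: [-0.0, 0.5, 0.3]
gripper_width: 0.0157
grip_force: 25.0
```

Run:
```python
from h import *
np.set_printoptions(precision=4,suppress=True)
print(pose()[:3,3])
f=lambda n:cv2.imread('pics/'+n)
snap('scene','s3.png');snap('side','d3.png')
cr=lambda im,x,y,w,h,k: cv2.resize(im[y:y+h,x:x+w],None,fx=k,fy=k,interpolation=cv2.INTER_CUBIC)
cv2.imwrite('pics/c5.png',np.hstack([cr(f('s3.png'),260,200,50,70,8),cr(f('d3.png'),205,185,50,70,8)]))
```

```text
[ 0.4637 -0.1326  0.2335]
```

View pics/c5.png

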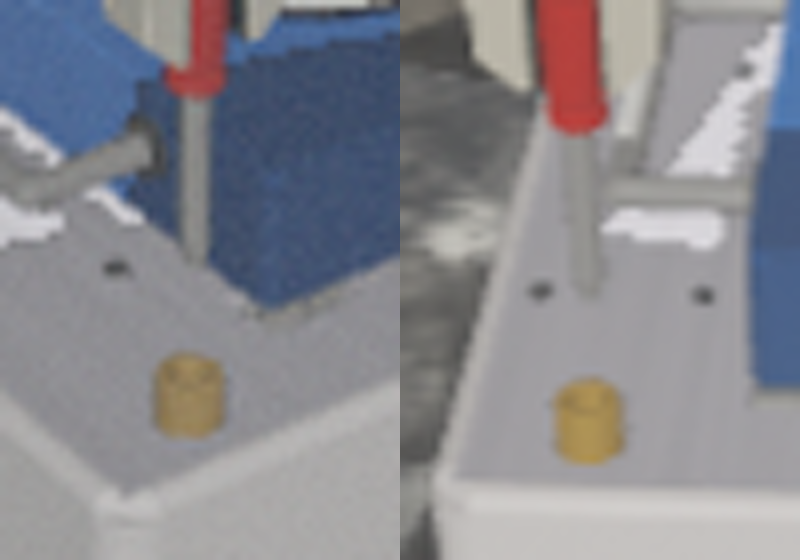

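The crop shows the rod tip at scene (284.5,232.8) and side (229,222). The tube mouth is at scene (283.8,245.9) and side (228.6,234.4).

Run:
```python
from h import *
from scipy.optimize import least_squares
np.set_printoptions(precision=4,suppress=True)
def fit(s,d,z):
    r=least_squares(lambda p:np.r_[proj('scene',[*p,z])-s,proj('side',[*p,z])-d],[.46,-.13]); return r.x,r.fun
tip=((284.5,232.8),(229,222)); sh=((284.5,211.2),(227.4,200.2)); mo=((283.8,245.9),(228.6,234.4))
for n,q,z in(('tip',tip,.1762),('sh',sh,.2302),('mouth',mo,.144)): print(n,fit(*q,z),tri(('scene',*q[0]),('side',*q[1])))
```

```text
tip (array([ 0.4659, -0.133 ]), array([ 0.1958, -0.1919, -0.2195, -0.0994])) [ 0.4662 -0.132   0.1751]
sh (array([ 0.4652, -0.1344]), array([ 0.5083, -0.6782, -0.6114, -0.1792])) [ 0.4659 -0.1318  0.2276]
mouth (array([ 0.4637, -0.1331]), array([-0.0001, -0.0446, -0.0164,  0.0314])) [ 0.4638 -0.133   0.1439]
```

Request:
{"method": "apply_moves", "body": {
  "plan": [
    [[0, -2, 0, 0, 0, 0], [0, 0, 15, 0, 0, 0], [0, 0, 10, 0, 0, 0], [0, 0, 6, 0, 0, 0], [0, 0, 4, 0, 0, 0], [0, 0, 0, 0, 0, 0]]
  ]
}}

```text
t: 15.92
tcp_pos: [0.4617, -0.132, 0.198]
eef_rot: [-3.141, -0.0, 1.511]
ft_force: [-0.5, -0.5, -0.0]
gripper_width: 0.0155
grip_force: 25.0
```

Request:
{"method": "apply_moves", "body": {
  "plan": [
    [[0, 0, 3, 0, 0, 0], [0, 0, 3, 0, 0, 0], [0, 0, 0, 0, 0, 0]]
  ]
}}

```text
t: 16.3
tcp_pos: [0.4616, -0.1322, 0.1919]
eef_rot: [-3.141, 0.0, 1.51]
ft_force: [0.8, -1.5, -0.8]
gripper_width: 0.0154
grip_force: 25.0
```

Request:
{"method": "apply_moves", "body": {
  "plan": [
    [[0, 0, 4, 0, 0, 0], [0, 0, 4, 0, 0, 0], [0, 0, 4, 0, 0, 0], [0, 0, 0, 0, 0, 0]]
  ]
}}

```text
t: 16.8
tcp_pos: [0.4615, -0.1321, 0.1796]
eef_rot: [-3.141, 0.0, 1.51]
ft_force: [-0.7, -3.1, -2.6]
gripper_width: 0.0158
grip_force: 25.0
```

Request:
{"method": "apply_moves", "body": {
  "plan": [
    [[0, 0, 5, 0, 0, 0], [0, 0, 5, 0, 0, 0], [0, 0, 5, 0, 0, 0], [0, 0, 5, 0, 0, 0], [0, 0, 5, 0, 0, 0], [0, 0, 4, 0, 0, 0], [0, 0, 0, 0, 0, 0]]
  ]
}}

```text
t: 17.68
tcp_pos: [0.4616, -0.1323, 0.151]
eef_rot: [3.142, 0.001, 1.51]
ft_force: [-2.0, -6.4, 0.3]
gripper_width: 0.0155
grip_force: 25.0
```

Request:
{"method": "apply_moves", "body": {
  "plan": [
    [[-0.7, 0, 2, 0, 0, 0], [0, 0, 2, 0, 0, 0], [0, 0, 0, 0, 0, 0]]
  ]
}}

```text
t: 18.05
tcp_pos: [0.4617, -0.1327, 0.1473]
eef_rot: [3.141, -0.0, 1.511]
ft_force: [-3.1, -3.0, 5.2]
gripper_width: 0.0156
grip_force: 25.0
```

Request:
{"method": "apply_moves", "body": {
  "plan": [
    [[0, 0, 2, 0, 0, 0], [0, 0, 0, 0, 0, 0], [0, 0, 0, 0, 0, 0]]
  ]
}}

```text
t: 18.42
tcp_pos: [0.462, -0.1328, 0.147]
eef_rot: [3.14, 0.0, 1.511]
ft_force: [-9.3, -0.6, 21.4]
gripper_width: 0.0159
grip_force: 25.0
```

Request:
{"method": "apply_moves", "body": {
  "plan": [
    [[0, 0, -1.5, 0, 0, 0], [0, 0, 0, 0, 0, 0]]
  ]
}}

```text
t: 18.68
tcp_pos: [0.4618, -0.1327, 0.1472]
eef_rot: [3.141, 0.0, 1.511]
ft_force: [-3.9, -2.2, 8.5]
gripper_width: 0.0154
grip_force: 25.0
```

Request:
{"method": "apply_moves", "body": {
  "plan": [
    [[0, 0, 0, 0, 0, 0], [0, 0, 0, 0, 0, 0], [0, 0, -10, 0, 0, 0], [0, 0, -30, 0, 0, 0], [0, 0, -35, 0, 0, 0], [0, 0, 0, 0, 0, 0]]
  ],
  "hand": 28
}}

```text
t: 19.42
tcp_pos: [0.4625, -0.133, 0.2248]
eef_rot: [3.137, 0.001, 1.511]
ft_force: [0.6, -1.0, -0.6]
gripper_width: 0.0276
grip_force: 0.0
```

Request:
{"method": "apply_moves", "body": {
  "plan": [
    [[30, -0.5, 0, 0, 0, 0], [40, -0.5, 0, 0, 0, 0], [40, -0.5, 0, 0, 0, 0], [15, 0, 0, 0, 0, 0], [0, 0, 0, 0, 0, 0], [0, 0, 0, 0, 0, 0]]
  ],
  "hand": 22
}}

```text
t: 20.18
tcp_pos: [0.4677, -0.0087, 0.2215]
eef_rot: [-3.141, 0.0, 1.51]
ft_force: [0.7, 0.4, -0.3]
gripper_width: 0.022
grip_force: 0.0
```

Run:
```python
from h import *
print(pose()[:3,3])
f=lambda n:cv2.imread('pics/'+n)
snap('scene','s4.png');snap('side','d4.png')
cr=lambda im,x,y,w,h,k: cv2.resize(im[y:y+h,x:x+w],None,fx=k,fy=k,interpolation=cv2.INTER_CUBIC)
cv2.imwrite('pics/c6.png',np.hstack([cr(f('s4.png'),215,170,80,100,5),cr(f('d4.png'),200,155,80,100,5)]))
```

```text
[ 0.46769203 -0.00868208  0.22147864]
```

View pics/c6.png

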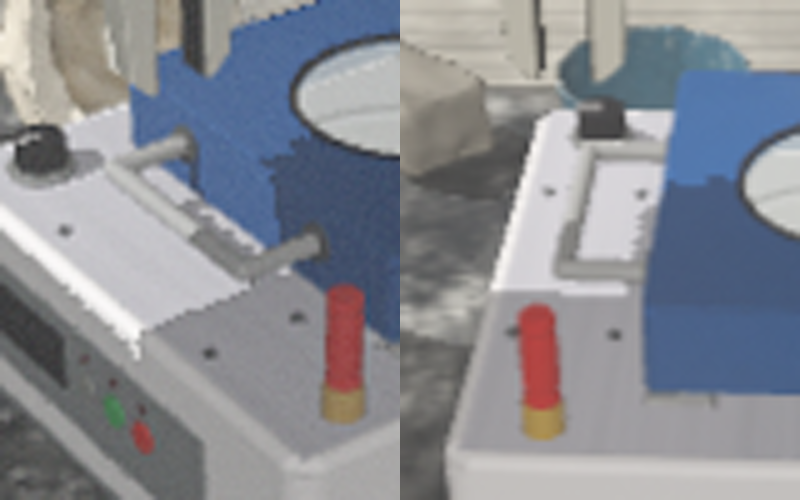

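The rod stands home in the tube, with the red handle sitting on the brass rim (scene crop (343,390), side crop (543,408)). Next I'll grip the bar again.

Request:
{"method": "apply_moves", "body": {
  "plan": [
    [[0, 0, 25, 0, 0, 0], [0, 0, 25, 0, 0, 0], [0, 0, 15, 0, 0, 0], [0, 0, 10, 0, 0, 0], [0, 0, 8, 0, 0, 0], [0, 0, 0, 0, 0, 0]]
  ]
}}

```text
t: 21.02
tcp_pos: [0.4676, -0.0079, 0.1385]
eef_rot: [-3.141, -0.0, 1.511]
ft_force: [0.2, 0.3, -0.0]
gripper_width: 0.0219
grip_force: 0.0
```

Request:
{"method": "apply_moves", "body": {
  "plan": [
    [[0, 0, 0, 0, 0, 0], [0, 0, 0, 0, 0, 0], [0, 0, 0, 0, 0, 0], [0, 0, 0, 0, 0, 0]]
  ],
  "hand": 0,
  "newtons": 30
}}

```text
t: 21.52
tcp_pos: [0.4681, -0.0079, 0.1392]
eef_rot: [3.14, -0.0, 1.511]
ft_force: [5.8, -0.3, 1.9]
gripper_width: 0.0089
grip_force: 30.0
```

Request:
{"method": "apply_moves", "body": {
  "plan": [
    [[0, 0.4, -4, 0, 0, 0], [0, 0.6, -4, 0, 0, 0], [0, 0.9, -5, 0, 0, 0], [0, 1.2, -5.6, 0, 0, 0], [0, 0, 0, 0, 0, 0]]
  ]
}}

```text
t: 22.15
tcp_pos: [0.4711, -0.0081, 0.1572]
eef_rot: [3.141, 0.0, 1.511]
ft_force: [7.4, -0.4, -3.7]
gripper_width: 0.0087
grip_force: 30.0
```

Free now: it has risen 18 mm at 3.7 N. Raising it along the arc.

Request:
{"method": "apply_moves", "body": {
  "plan": [
    [[0, 2.2, -9.2, 0, 0, 0], [0, 2.5, -9.1, 0, 0, 0], [0, 3, -9, 0, 0, 0], [0, 3.3, -8.9, 0, 0, 0], [0, 3.7, -8.7, 0, 0, 0], [0, 4.1, -8.5, 0, 0, 0], [0, 4.4, -8.3, 0, 0, 0], [0, 4.8, -8.1, 0, 0, 0]]
  ]
}}

```text
t: 23.15
tcp_pos: [0.4987, -0.0098, 0.227]
eef_rot: [-3.141, 0.0, 1.511]
ft_force: [4.0, -0.6, -6.3]
gripper_width: 0.0088
grip_force: 30.0
```

Request:
{"method": "apply_moves", "body": {
  "plan": [
    [[0, 5.2, -7.9, 0, 0, 0], [0, 5.5, -7.7, 0, 0, 0], [0, 5.8, -7.4, 0, 0, 0], [0, 6.2, -7.2, 0, 0, 0], [0, 6.5, -6.9, 0, 0, 0], [0, 6.7, -6.6, 0, 0, 0], [0, 0, 0, 0, 0, 0]]
  ]
}}

```text
t: 24.02
tcp_pos: [0.5348, -0.0118, 0.2723]
eef_rot: [3.141, -0.0, 1.511]
ft_force: [-8.4, 1.7, 5.8]
gripper_width: 0.0093
grip_force: 30.0
```

Request:
{"method": "apply_moves", "body": {
  "plan": [
    [[0, 7, -6.3, 0, 0, 0], [0, 7.4, -6, 0, 0, 0], [0, 7.6, -5.7, 0, 0, 0], [0, 7.8, -5.3, 0, 0, 0], [0, 8, -5, 0, 0, 0], [0, 8.2, -4.6, 0, 0, 0], [0, 0, 0, 0, 0, 0], [0, 0, 0, 0, 0, 0]]
  ]
}}

```text
t: 25.02
tcp_pos: [0.5808, -0.0146, 0.3046]
eef_rot: [3.141, -0.0, 1.511]
ft_force: [-4.4, 1.6, 6.3]
gripper_width: 0.0093
grip_force: 30.0
```

Run:
```python
from h import *
o=get_obs();print(o['ft_force'],o['ft_torque'],o['t'],o['qvel'])
f=lambda n:cv2.imread('pics/'+n)
snap('scene','s5.png');snap('side','d5.png')
cv2.imwrite('pics/c7.png',np.hstack([f('s5.png')[60:400,140:480],f('d5.png')[60:400,140:480]]))
```

```text
[-4.43488985  1.57514172  6.25952912] [0.30846938 0.96867311 0.00435805] 25.025 [ 0.00032867 -0.00157389  0.00357525 -0.00032142 -0.00140592  0.00226906]
```

View pics/c7.png

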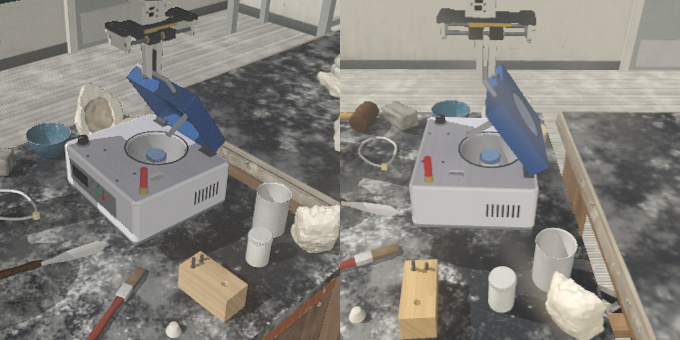

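The lid is held by its bar at about 55°, the rod stands home in the tube, and the bystanders are where they were. Handing in.

```bash
python3 -c "
from station import job_done; print(job_done())"
```

```text
the job is handed in; nothing more can be done
None
```

The lid was caught when tugged, so I pushed the release rod home in the tube and left it standing there. I then raised the lid to about 55° and handed the job in while holding it by the bar, with the bowl, tin, jar and mould piece still in place.

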